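# Set a scored layer plate over the breaking edge and hold it down

## Robot

A 7-joint arm with a two-finger parallel gripper is mounted at the origin on a cart in front of the work surface, level with it; the furniture and walls round the work are solid. World frame = base frame: x ahead of the robot, y to its left, z up, the work surface at z = 0. Lengths are in m, angles in degrees, forces in N, time in s.
With the tool pointing down it reaches from about 0.425 to 0.8 m from the base axis. Payload 8.3 kg.
Tool frame: the origin (TCP) lies midway between the tips of the shut fingers; the grasp point (between the pads) lies 19 mm behind it (manip.grip_point_offset is the distance from the TCP to the grasp point, in m); z points along the fingers, y is the direction in which the jaws open and shut (so a half turn about z gives the same grasp; the last joint's range is limited). The gripper opens to 85 mm and grips with 20 to 120 N. Pads are 22 mm wide; open, the fingers measure 114 mm over their backs; the gripper's body (76 mm by 85 mm) begins 54 mm behind the grasp point. The pads swing forward as they close: fully open they stand 13 mm farther back than shut.
Start: joints at [-74.135, 21.967, 0.94, 78.501, -0.361, 79.538, -2.664], TCP at [0.208, 0.589, 0.231] pointing down, gripper open.
Joint ranges: [-169.22, 169.22], [-14.56, 117.87], [-87.37, 89.26], [10.42, 133.3], [-82.24, 262.24], [0.94, 117.77], [-172.7, 172.7]. Speed limits (degrees/s): [136.94, 136.94, 172.46, 172.46, 180, 180, 180].

## Interface

Orientations are given as a 3x3 rotation matrix whose columns are the frame's x, y, z axes.
In Python, from station import telemetry, cams, manip, spot_in, trace gives the robot as it stands.
- The arm moves only by the tool servo_tool, never from a script. Its argument "commands" is a list that holds one entry, the list of rows, each a list of 5 numbers: the finger opening in mm, from 0 to 85.4, then the shift along the tool's x, y, z in mm, then the turn about the tool's z in degrees. A call has 1 to 8 rows; each row shifts and turns the commanded pose from where the row before left it, along the tool's axes as they then stand; what a row does not reach is not made up. A row lasts 1/10 s, in which the tool goes at most 50 mm and 8.59 degrees, less where a joint would pass 70% of its speed; a pose out of reach is approached as far as the arm can. A call is refused whole if a number of a shift passes 50 or a number of a turn 8.59, either way. A call with a gripper value outside its range is refused whole. The fingers move at their own pace and stop on an object; the grip force is fixed at half the most. Time passes only in rows, so rows that do not move let the fingers close. It gives the time, the measured TCP pose, the force and the opening at its end, in the units of the state.
- telemetry.get_obs(): the state, without advancing time (a new reading comes with each control period).
- cams.get_image(name): name is "scene" or "side" or "wrist"; returns a dict with "image" (480x640x3 uint8, blue, green, red), "range_z" (480x640 float32, m along the optical axis (not along the pixel's ray), 0 where there is no reading), "K" (3x3 intrinsics, pixels), "R" (3x3) and "t" (3): a world point X has camera coordinates R X + t; the wrist camera has in their place "hand_eye" (4x4, takes a point from camera to tool coordinates, whose origin is the TCP and whose axes are the flange's). Camera axes: x right, y down, z forward; pixel columns grow to the right and rows downward; lengths in m; the calibration is good to about 2 mm. The wrist camera is an equidistant fisheye: a pixel r from the principal point sees the ray r / f radians off the axis. A picture is of the moment at which its call begins: read the wrist's pose just before it.
- manip.close_job(): hands the job in, once; it reports no verdict.
Trained networks look in the newest picture that a camera, given by its name, has taken for a name from the list of things; names that differ only in an ending like _2 or _b are one class to them, and where a whole thing is asked for, a point or a joint stands for the part that bears it (a point fixed in the world has none). Each returns a list of dicts, best first, with "conf" (0 to 1); they miss things now and then, are a little off and sometimes report something else, mostly with a low value. They report only what shows in the picture. A call takes as long as a camera call.
- spot_in(camera, name): "uv" ([column, row] in pixels, amid what is visible of it).
- trace(camera, name): "region" (480x640 bool, what is visible of it) and "uv" ([column, row] in pixels, amid what is visible of it).
The state is a dict: "time": time; "q": joint angles; "joint_vel": joint speeds; "joint_torque": joint torques, N m; "tool_pos": TCP position; "eef_rot": TCP orientation; "contact_force": force on the tool from outside, world axes, zero at the start; "wrist_torque": the same for the moment, N m; "gripper_width": finger opening in m.
Only numpy, scipy, OpenCV 4.12 (cv2) and the standard library are available. Lean on these libraries where they do the work, as an engineer would, in place of code of your own. Each camera call takes 0.05 s, during which the arm holds its last target.

## Task

Make the scored chromatography plate ready for its end strip to be snapped off: without gripping or lifting it, push the plate along its channel with the fingertips until the dark score line lies right over the board's steel breaking edge, so that the strip beyond the line overhangs. Leave the steel hold-down bar raised until the plate is in place, then press the bar fully down onto the plate and move clear. The plate is glass, so push it gently, and leave the bottles, the beaker and the vial rack alone.

Things in the scene. Friction and masses are not known exactly. Their poses are not given: they have to be found in the camera images.
- base: Grey plate-breaking board fixed to the worktop. Origin at worktop level; +x to the rear, away from the robot, +y to the loading end (left), -y to the breaking edge (right). Platform 40 mm high, x -66 to +82, y -130 to +160 mm. Two guide rails along y, 12 mm wide, 8 mm above the platform, inner faces at x = +-51.5 mm, form the plate's channel; a free drop lies beyond the breaking edge
- finger_slot (a point): Middle of the finger slot at the board's open left end (board x 0, y +160 mm), at platform level, 40 mm above the worktop. The slot is 48 mm wide (x +-24 mm), 16 mm deep and runs in the platform from here to y = 0, so that fingertips can dip below the plate and push its left end face to the right
- break_edge (a point): Top corner of the breaking edge, middle of the channel, 40 mm above the worktop; axes as the board's (y points back along the channel, away from the drop)
- plate: Loose flat plate of glass with a white layer on top, 100 mm (x) x 200 mm (y) x 4 mm, about 0.2 kg, lying in the channel with about 1.5 mm play each side. Origin at the centre of its underside; its -y end (100 mm from the origin) goes over the breaking edge, its +y end face is the one to push. It starts 50 to 100 mm short of its place, with its +y end over the finger slot
- score_line (a point): Middle of the dark score line across the white top of the plate, 50 mm from the plate's -y end and 150 mm from its +y end face
- hold_bar (a joint): Angle of the steel hold-down bar on its rear hinge: 0 = its rubber strip lies flat on the plate, larger = raised (starts at 0.55 to 0.85 rad). A friction hinge keeps it where it is left; a few newtons straight down on its upper face lower it. 150 mm long from the hinge, 32 mm wide, 10 mm thick, its middle 30 mm inside the breaking edge; when down its top is 59 mm above the worktop
- bar_hinge (a point): Hinge axis of the bar (axis along the board's y), at board x = +70, y = -100 mm, 54 mm above the worktop; the bar points from here toward the board's -x
- bar_pad (a point): Orange ribbed press pad on the upper face of the bar near its free front end, 132 mm from the hinge; it moves with the bar
- amber_bottle: Amber bottle with black cap, 60 mm across, 122 mm tall, loose at the right; origin under its centre
- blue_cap_bottle: Small clear bottle with blue cap, 56 mm across, 108 mm tall, loose at the right; origin under its centre
- beaker: Small clear beaker, 45 mm across, 56 mm tall, loose at the left; origin under its centre
- rack: Blue vial rack, 62 x 175 x 39 mm, loose, behind the board; origin under its centre
- squeeze_bottle: Squeeze bottle with red spout, 215 mm tall, loose, behind the board; origin under its centre

How it is judged (in metres and radians):
On the way, in this order (a step that is already met when the one before it is completed fails the run):
1. the score line lies over the breaking edge while the bar is still raised (y of score_line in the frame of break_edge between -0.005 and 0.005 m and value of joint hold_bar above 0.3 rad), for 0.2 s.
2. the hold-down bar is pressed down onto the plate (value of joint hold_bar below 0.025 rad), for 0.2 s.
At the end, for the whole second after the job is handed in: The score line is within 5 mm of the breaking edge, the plate lies flat and square in its channel at rest, and the hold-down bar is down on it (within 0.025 rad) (y of score_line in the frame of break_edge between -0.005 and 0.005 m and angle between the y axis of plate and the y axis of base, either way round below 0.04 rad and z of plate in the frame of base between 0.037 and 0.043 m and angle between plate's own z axis and vertical below 0.03 rad and value of joint hold_bar below 0.025 rad and linear speed of plate below 0.01 m/s); the robot touches nothing.
It fails at once if the plate is lifted or tipped (z of plate in the frame of base above 0.048 m or angle between plate's own z axis and vertical above 0.1 rad).
It fails at once if the plate falls off the board (z of plate in the frame of base below 0.03 m).
It fails at once if the glass is squeezed or pushed hard (over 40 N) (contact force between the fingers and plate above 40 N).
It fails at once if a bottle, the beaker or the rack is disturbed (moved over 20 mm) (distance of any of amber_bottle, blue_cap_bottle, beaker, rack, squeeze_bottle from where it was at the start of the episode above 0.02 m).
It also fails if it takes over 42 s, if anything falls off the work surface, if the arm or the gripper's body presses on something with over 40 N, if the wrist force passes 120 N, or if a joint passes its speed limit or range.

## Working session

There is one attempt and no reset: what is moved stays moved. The work goes in short steps, Python scripts to look and compute and a tool call to move; the robot and the scene stay as the last step left them, time stands still between calls to the robot, and variables do not carry over. Pictures are saved under pics/ and viewed, and the job is handed in when it is done.

Besides the shell and the picture viewer there is one more tool, called after "Call:" as name(argument=value, ...), one argument or row to a line, values as JSON. servo_tool: Moves the arm, as the interface text tells. Its arguments: {"type":"object","properties":{"commands":{"type":"array"}},"required":["commands"]}

```bash
mkdir -p pics
cat > h.py <<'E'
import numpy as np, cv2
from station import telemetry, cams, manip, spot_in, trace
def w2p(c,X):
    p=c["R"]@np.asarray(X)+np.ravel(c["t"]); q=c["K"]@p; return q[:2]/q[2]
def p2w(c,u,v,z=None):
    K=c["K"]
    if z is None: z=float(c["range_z"][int(round(v)),int(round(u))])
    p=np.linalg.inv(K)@np.array([u,v,1.])*z
    return c["R"].T@(p-np.ravel(c["t"]))
def ray_z(c,u,v,h):
    d=c["R"].T@(np.linalg.inv(c["K"])@np.array([u,v,1.])); o=-c["R"].T@np.ravel(c["t"])
    return o+d*(h-o[2])/d[2]
E
python3 - <<'E'
from h import *
o=telemetry.get_obs(); print(o)
for n in ["scene","side","wrist"]:
    c=cams.get_image(n); cv2.imwrite(f"pics/{n}0.png",c["image"])
    for t in ["base","plate","score_line","hold_bar","bar_pad","finger_slot","break_edge","bar_hinge","beaker","amber_bottle","squeeze_bottle"]:
        r=spot_in(n,t)[:1]
        for d in r:
            print(n,t,np.round(d["uv"]),round(d["conf"],2), np.round(p2w(c,*d["uv"]),3) if n!="wrist" else "")
E
```

```text
{'time': 0.0, 'q': array([-74.13472585,  22.01540954,   0.93657248,  78.56147308,
        -0.36148757,  79.53734854,  -2.66402568]), 'joint_vel': array([ 0.09623654, -0.07288074, -0.02521093, -0.05838809, -0.02451746,
        0.0365213 ,  0.03139351]), 'joint_torque': array([ 7.01349472e-04, -6.27602148e+01,  8.44612252e-01, -3.71812892e+01,
        1.65556121e-02,  1.41418606e-02, -4.30633492e-06]), 'tool_pos': array([0.20809342, 0.58880993, 0.23027562]), 'eef_rot': array([[-9.42851496e-01,  3.33212629e-01, -6.33365493e-04],
       [ 3.33213230e-01,  9.42849702e-01, -1.83921182e-03],
       [-1.56801406e-05, -1.94514938e-03, -9.99998108e-01]]), 'contact_force': array([ 0.93194303, -0.40368385,  0.56761584]), 'wrist_torque': array([ 0.02216818, -0.0379999 ,  0.02099764]), 'gripper_width': 0.08565980641985153}
scene base [292. 279.] 0.91 [ 0.428 -0.071  0.045]
scene plate [291. 270.] 0.78 [ 0.451 -0.029  0.045]
scene score_line [290. 268.] 0.63 [ 0.451 -0.018  0.046]
scene hold_bar [316. 256.] 0.86 [0.595 0.083 0.   ]
scene bar_pad [313. 261.] 0.65 [ 0.461 -0.119  0.107]
scene finger_
[... 225 characters left out ...]
e [354. 338.] 0.78 [ 0.402 -0.373  0.066]
side base [338. 270.] 0.57 [0.461 0.091 0.025]
side plate [344. 245.] 0.86 [0.461 0.014 0.045]
side score_line [347. 242.] 0.74 [0.453 0.003 0.049]
side hold_bar [345. 207.] 0.6 [ 0.474 -0.079  0.099]
side bar_pad [345. 208.] 0.24 [ 0.476 -0.079  0.094]
side finger_slot [342. 269.] 0.92 [0.453 0.081 0.023]
side break_edge [343. 267.] 0.83 [0.449 0.091 0.038]
side bar_hinge [348. 201.] 0.63 [ 0.469 -0.1    0.106]
side beaker [323. 374.] 0.87 [0.439 0.409 0.02 ]
side amber_bottle [379. 164.] 0.71 [ 0.409 -0.329  0.085]
wrist base [111. 458.] 0.68 
wrist finger_slot [113. 456.] 0.76 
wrist break_edge [114. 459.] 0.58 
wrist amber_bottle [113. 458.] 0.73
```

View pics/scene0.png

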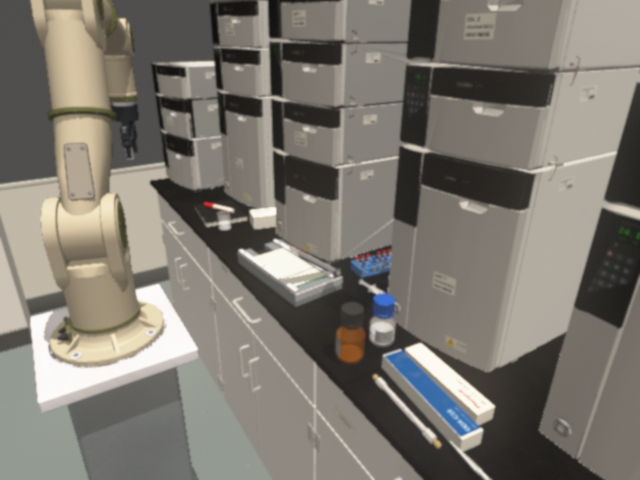

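View pics/side0.png

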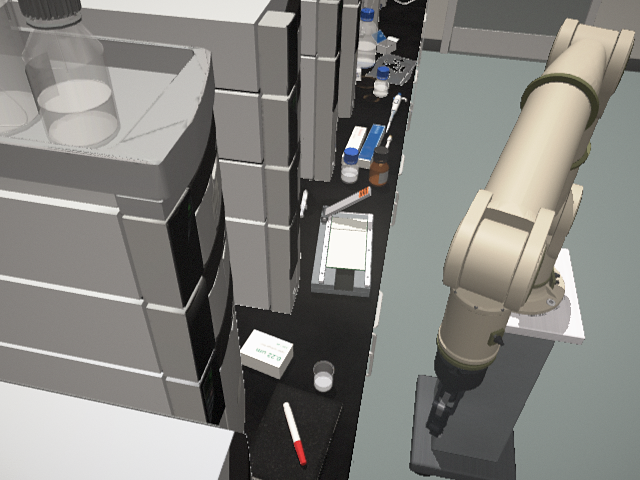

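View pics/wrist0.png

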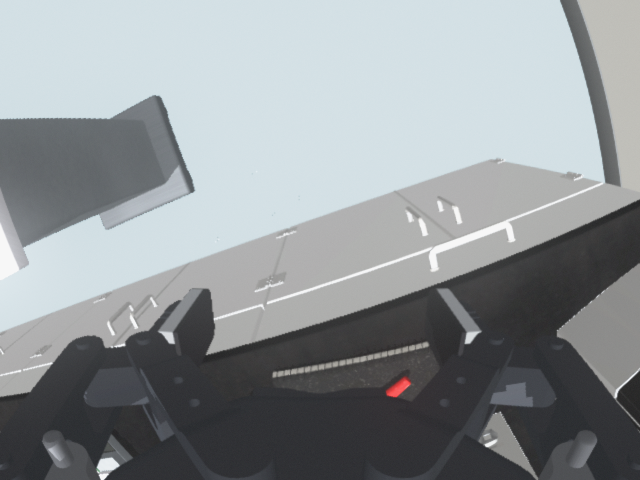

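Run:
```python
import cv2
a=cv2.imread("pics/side0.png")[175:310,290:400]; cv2.imwrite("pics/sidez.png",cv2.resize(a,None,fx=4.4,fy=4.4,interpolation=2))
a=cv2.imread("pics/scene0.png")[220:320,220:400]; cv2.imwrite("pics/scenez.png",cv2.resize(a,None,fx=4.4,fy=4.4,interpolation=2))
```

```text
(no output)
```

View pics/sidez.png

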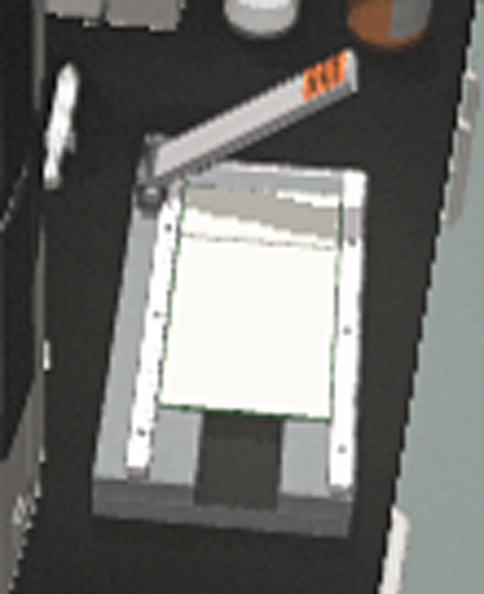

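View pics/scenez.png

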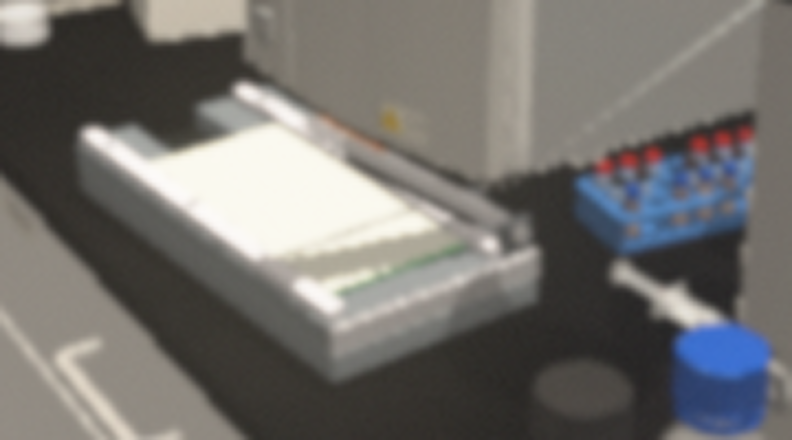

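Run:
```python
from h import *
c=cams.get_image("side")
def P(x,y,h): 
    return np.round(ray_z(c,290+x/4.4-.4,175+y/4.4-.4,h),4)
for n,x,y,h in [("RL",95,482,.04),("FL",352,495,.04),("FRrail",366,180,.048),("slotR",196,503,.04),("slotF",281,505,.04),("plRL",160,407,.044),("plFL",330,418,.044),("scR",180,236,.044),("scF",340,247,.044),("plateFR",341,205,.044),("RrailL",134,475,.048),("FrailL",342,490,.048)]: print(n,P(x,y,h))
print(np.round(p2w(c,290+327/4.4,175+72/4.4),3))
R=c["R"]; print("campos",-R.T@np.ravel(c["t"]), c["K"])
o=telemetry.get_obs();print(o["time"])
w=cams.get_image("wrist"); print(w["hand_eye"],w["K"])
```

```text
RL [0.5169 0.1687 0.04  ]
FL [0.3731 0.1467 0.04  ]
FRrail [ 0.3999 -0.1223  0.048 ]
slotR [0.4581 0.1721 0.04  ]
slotF [0.4111 0.1631 0.04  ]
plRL [0.4915 0.1055 0.044 ]
plFL [0.3934 0.0926 0.044 ]
scR [ 0.5074 -0.0463  0.044 ]
scF [ 0.4078 -0.0583  0.044 ]
plateFR [ 0.4127 -0.0988  0.044 ]
RrailL [0.4951 0.166  0.048 ]
FrailL [0.3788 0.1517 0.048 ]
[ 0.429 -0.105  0.142]
campos [0.33185338 1.13144706 1.08034771] [[570.79010224   0.         309.63643397]
 [  0.         570.79010224 235.20277987]
 [  0.           0.           1.        ]]
1.85
[[-6.55453932e-04 -9.64880164e-01 -2.62689626e-01  6.46956458e-02]
 [ 9.99999754e-01 -6.98145472e-04  6.91803004e-05 -2.21935478e-04]
 [-2.50146272e-04 -2.62689516e-01  9.64880384e-01 -1.42373945e-01]
 [ 0.00000000e+00  0.00000000e+00  0.00000000e+00  1.00000000e+00]] [[371.64829954   0.         319.25152277]
 [  0.         371.64829954 234.22665138]
 [  0.           0.           1.        ]]
```

```bash
cat >> h.py <<'E'
def rows(target, ang, n, turnmax=8.5):
    """straight path; ang=target angle (deg) of tool y axis in world"""
    o=telemetry.get_obs(); R=o["eef_rot"]; a0=np.degrees(np.arctan2(R[1,1],R[0,1])); p=o["tool_pos"]
    da=(ang-a0+180)%360-180; print("a0",a0,"da",da)
    d=(np.asarray(target)-p)/n
    for i in range(n):
        a=np.radians(a0+da*i/n); y=np.array([np.cos(a),np.sin(a),0]); z=np.array([0,0,-1.]); x=np.cross(y,z)
        print([round(float(v),1) for v in (1000*d@x,1000*d@y,1000*d@z,-da/n)])
E
python3 - <<'E'
from h import *
rows([0.447,0.058,0.28],6.0,14)
E
```

```text
a0 70.53266899781227 da -64.53266899781227
[-28.7, -30.1, -3.5, 4.6]
[-31.1, -27.7, -3.5, 4.6]
[-33.2, -25.1, -3.5, 4.6]
[-35.1, -22.4, -3.5, 4.6]
[-36.8, -19.5, -3.5, 4.6]
[-38.2, -16.4, -3.5, 4.6]
[-39.4, -13.3, -3.5, 4.6]
[-40.4, -10.1, -3.5, 4.6]
[-41.0, -6.8, -3.5, 4.6]
[-41.5, -3.5, -3.5, 4.6]
[-41.6, -0.2, -3.5, 4.6]
[-41.5, 3.2, -3.5, 4.6]
[-41.1, 6.5, -3.5, 4.6]
[-40.4, 9.8, -3.5, 4.6]
```

Call:
servo_tool(
  commands=[
    [[0, -29, -30, -3.5, 4.6], [0, -31, -28, -3.5, 4.6], [0, -33, -25, -3.5, 4.6], [0, -35, -22, -3.5, 4.6], [0, -37, -19.5, -3.5, 4.6], [0, -38, -16.5, -3.5, 4.6], [0, -39.5, -13, -3.5, 4.6], [0, -40.5, -10, -3.5, 4.6]],
  ],
)

```text
time: 2.7
tool_pos: [0.3459, 0.2845, 0.2597]
eef_rot: [[-0.553, 0.833, 0.0], [0.833, 0.553, 0.001], [0.0, 0.001, -1.0]]
contact_force: [0.7, 0.1, -0.3]
gripper_width: 0.0003
```

Call:
servo_tool(
  commands=[
    [[0, -41, -7, -3.5, 4.6], [0, -41.5, -3.5, -3.5, 4.6], [0, -41.5, 0, -3.5, 4.6], [0, -41.5, 3, -3.5, 4.6], [0, -41, 6.5, -3.5, 4.6], [0, -40.5, 10, -3.5, 4.6], [0, 0, 0, 0, 0], [0, 0, 0, 0, 0]],
  ],
)

```text
time: 3.5
tool_pos: [0.4484, 0.0578, 0.2805]
eef_rot: [[-0.105, 0.995, 0.0], [0.995, 0.105, 0.0], [0.0, 0.0, -1.0]]
contact_force: [0.1, 0.5, 0.7]
gripper_width: 0.0
```

```bash
cat >> h.py <<'E'
def wpix2ray(w,o,u,v):
    K=w["K"]; dx=u-K[0,2]; dy=v-K[1,2]; r=np.hypot(dx,dy)+1e-9; th=r/K[0,0]
    d=np.array([np.sin(th)*dx/r,np.sin(th)*dy/r,np.cos(th)])
    H=w["hand_eye"]; 
    return o["tool_pos"]+o["eef_rot"]@H[:3,3], o["eef_rot"]@(H[:3,:3]@d)
def wz(w,o,u,v,h):
    a,d=wpix2ray(w,o,u,v); return a+d*(h-a[2])/d[2]
def w2wp(w,o,X):
    H=w["hand_eye"]; pt=o["eef_rot"].T@(np.asarray(X)-o["tool_pos"]); pc=H[:3,:3].T@(pt-H[:3,3])
    th=np.arctan2(np.hypot(pc[0],pc[1]),pc[2]); ph=np.arctan2(pc[1],pc[0]); K=w["K"]
    return K[0,0]*th*np.array([np.cos(ph),np.sin(ph)])+K[:2,2]
def snap(name):
    import pickle
    o=telemetry.get_obs(); w=cams.get_image("wrist"); cv2.imwrite(f"pics/{name}.png",w["image"]); pickle.dump((o,w),open(f"pics/{name}.pkl","wb"))
    print(o["time"],o["tool_pos"],o["q"],o["contact_force"]); return w,o
def load(name):
    import pickle
    o,w=pickle.load(open(f"pics/{name}.pkl","rb")); return w,o
E
python3 - <<'E'
from h import *
w,o=snap("w1"); print(o["eef_rot"])
E
```

```text
3.5 [0.4484122  0.05783317 0.28046831] [-43.1225946   -2.22782357  31.10852468 100.25852726   1.14053506
  81.6326766   -6.19020193] [0.06785898 0.4925588  0.66417202]
[[-1.04678814e-01  9.94506055e-01  2.27792113e-04]
 [ 9.94505992e-01  1.04678704e-01  4.48707935e-04]
 [ 4.22397776e-04  2.73510836e-04 -9.99999873e-01]]
```

View pics/w1.png

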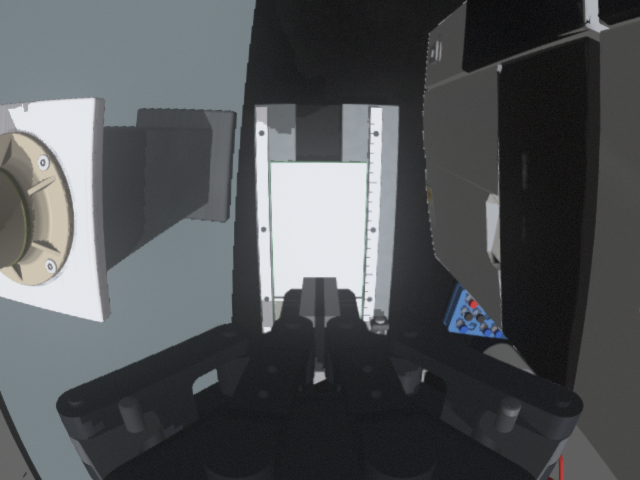

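Run:
```python
from h import *
w,o=load("w1")
a=w["image"][90:320,240:410]; cv2.imwrite("pics/w1z.png",cv2.resize(a,None,fx=2.6*1.35,fy=2.6,interpolation=2))
g=cv2.cvtColor(w["image"],cv2.COLOR_BGR2GRAY).astype(int)
for c in (285,320,355): print(c,list(enumerate(g[98:112,c],98)),list(enumerate(g[155:168,c],155)))
for r in (115,140): print(r,list(enumerate(g[r,250:400],250)))
print([list(enumerate(g[288:306,c],288)) for c in (290,295,350)])
```

```text
285 [(98, np.int64(39)), (99, np.int64(37)), (100, np.int64(39)), (101, np.int64(36)), (102, np.int64(40)), (103, np.int64(58)), (104, np.int64(91)), (105, np.int64(100)), (106, np.int64(103)), (107, np.int64(103)), (108, np.int64(102)), (109, np.int64(102)), (110, np.int64(102)), (111, np.int64(101))] [(155, np.int64(158)), (156, np.int64(159)), (157, np.int64(160)), (158, np.int64(161)), (159, np.int64(160)), (160, np.int64(159)), (161, np.int64(151)), (162, np.int64(179)), (163, np.int64(224)), (164, np.int64(231)), (165, np.int64(231)), (166, np.int64(231)), (167, np.int64(231))]
320 [(98, np.int64(34)), (99, np.int64(37)), (100, np.int64(36)), (101, np.int64(37)), (102, np.int64(37)), (103, np.int64(39)), (104, np.int64(40)), (105, np.int64(44)), (106, np.int64(47)), (107, np.int64(47)), (108, np.int64(51)), (109, np.int64(51)), (110, np.int64(58)), (111, np.int64(56))] [(155, np.int64(70)), (156, np.int64(68)), (157, np.int64(68)), (158, np.int64(69)), (159, np.int64(69)), (160, np.int64(75)), (161, np.int64(105)), (162, np.int64(168)), (163, np.int64(227)), (164, np.int64(231)
[... 7612 characters left out ...]
, (291, np.int64(63)), (292, np.int64(62)), (293, np.int64(63)), (294, np.int64(62)), (295, np.int64(61)), (296, np.int64(62)), (297, np.int64(59)), (298, np.int64(60)), (299, np.int64(60)), (300, np.int64(64)), (301, np.int64(60)), (302, np.int64(58)), (303, np.int64(59)), (304, np.int64(60)), (305, np.int64(60))], [(288, np.int64(229)), (289, np.int64(207)), (290, np.int64(148)), (291, np.int64(93)), (292, np.int64(69)), (293, np.int64(65)), (294, np.int64(63)), (295, np.int64(62)), (296, np.int64(63)), (297, np.int64(63)), (298, np.int64(61)), (299, np.int64(63)), (300, np.int64(67)), (301, np.int64(60)), (302, np.int64(61)), (303, np.int64(59)), (304, np.int64(63)), (305, np.int64(63))]]
```

View pics/w1z.png

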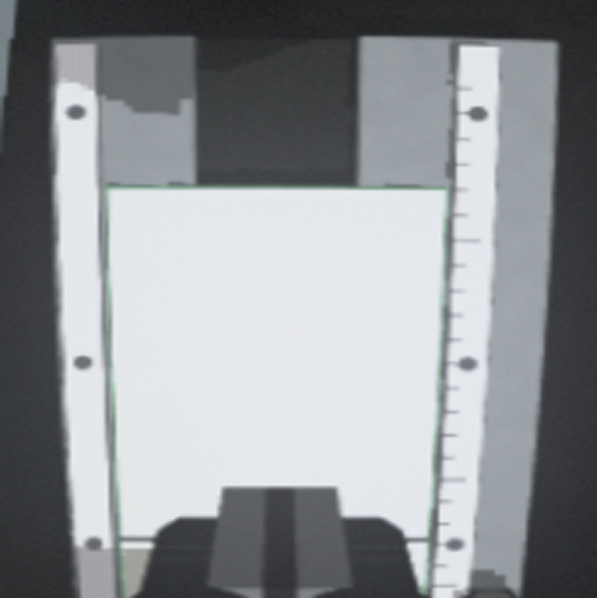

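Run:
```python
from h import *
w,o=load("w1")
g=cv2.cvtColor(w["image"],cv2.COLOR_BGR2GRAY).astype(int)
print([(c,g[292:304,c].tolist()) for c in (275,278,282,355,360)])
f=lambda u,v,h:np.round(wz(w,o,u,v,h),4)
print("Lend",f(285,103.4,.04),f(355,103.6,.04))
print("slot",f(295.4,115,.04),f(342,115,.04),f(295.3,140,.04),f(341.9,140,.04))
print("plend",f(285,161.8,.044),f(320,161.8,.044),f(355,162,.044))
print("score",f(278,297.7,.044),f(358,297.7,.044))
print("rail",f(267,115,.048),f(371-.7,115,.048),f(267,140,.048),f(370.2,140,.048))
```

```text
[(275, [227, 227, 226, 218, 170, 129, 184, 223, 218, 174, 171, 170]), (278, [230, 230, 229, 221, 175, 129, 183, 226, 221, 169, 161, 161]), (282, [230, 229, 229, 220, 176, 125, 174, 222, 218, 150, 125, 115]), (355, [230, 224, 216, 198, 153, 97, 84, 98, 99, 87, 73, 65]), (360, [230, 229, 229, 226, 196, 131, 168, 225, 229, 229, 229, 229])]
Lend [0.4049 0.1529 0.04  ] [0.4757 0.1601 0.04  ]
slot [0.4167 0.1418 0.04  ] [0.4638 0.1468 0.04  ] [0.4192 0.1162 0.04  ] [0.4665 0.1211 0.04  ]
plend [0.4111 0.093  0.044 ] [0.4466 0.0965 0.044 ] [0.482  0.1003 0.044 ]
score [ 0.4153 -0.0577  0.044 ] [ 0.5047 -0.0483  0.044 ]
rail [0.3889 0.1391 0.048 ] [0.4915 0.1498 0.048 ] [0.3912 0.1138 0.048 ] [0.4943 0.1246 0.048 ]
```

Call:
servo_tool(
  commands=[
    [[0, 37, 0.5, 20, 0], [0, 37, 0.5, 40, 0], [0, 0, 0, 40, 0], [0, 0, 0, 40, 0], [0, 0, 0, 40, 0], [0, 0, 0, 30, 0], [0, 0, 0, 10, 0], [0, 0, 0, 0, 0]],
  ],
)

```text
time: 4.35
tool_pos: [0.4403, 0.13, 0.0626]
eef_rot: [[-0.109, 0.994, -0.003], [0.994, 0.109, -0.001], [-0.001, -0.003, -1.0]]
contact_force: [-0.3, 0.8, 0.8]
gripper_width: 0.0001
```

Run:
```python
from h import *
w,o=snap("w2"); print(w2wp(w,o,[.4466,.0965,.044]))
by=np.array([-.1045,.9945]);print(o["tool_pos"][:2]@by)
```

```text
4.35 [0.44028452 0.12995402 0.06263524] [-44.80898954  11.88861734  27.10713062 116.47197718  -6.69945724
  53.27583135  -7.90941748] [-0.26274066  0.79910083  0.76447524]
[321.70456162 341.04542711]
0.0832295428249943
```

View pics/w2.png

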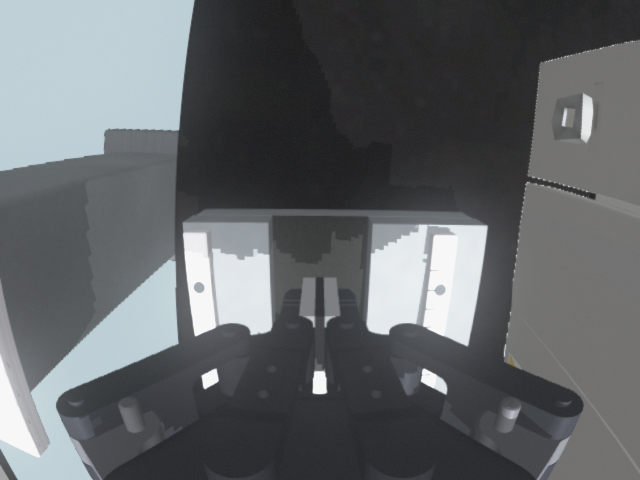

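Call:
servo_tool(
  commands=[
    [[0, 0, 0, 15, 0], [0, 0, 0, 15, 0], [0, -5, 0, 0, 0], [0, -5, 0, 0, 0], [0, -5, 0, 0, 0], [0, 0, 0, 0, 0]],
  ],
)

```text
time: 5.0
tool_pos: [0.444, 0.1136, 0.0347]
eef_rot: [[-0.105, 0.994, 0.002], [0.994, 0.105, 0.001], [0.001, 0.002, -1.0]]
contact_force: [-0.7, 0.4, 0.7]
gripper_width: 0.0001
```

Call:
servo_tool(
  commands=[
    [[0, -2, 0, 0, 0], [0, -2, 0, 0, 0], [0, -1, 0, 0, 0], [0, -1, 0, 0, 0]],
  ],
)

```text
time: 5.4
tool_pos: [0.4438, 0.1084, 0.0336]
eef_rot: [[-0.107, 0.994, -0.0], [0.994, 0.107, -0.0], [0.0, -0.0, -1.0]]
contact_force: [0.2, 1.1, -0.0]
gripper_width: -0.0001
```

Call:
servo_tool(
  commands=[
    [[0, -1, 0, 0, 0], [0, -1, 0, 0, 0], [0, -1, 0, 0, 0]],
  ],
)

```text
time: 5.7
tool_pos: [0.4442, 0.1056, 0.0336]
eef_rot: [[-0.107, 0.994, 0.0], [0.994, 0.107, 0.0], [0.0, 0.0, -1.0]]
contact_force: [0.0, 0.9, 0.2]
gripper_width: -0.0003
```

Call:
servo_tool(
  commands=[
    [[0, -1, 0, 2, 0], [0, -1, 0, 2, 0], [0, -1, 0, 0, 0], [0, -1, 0, 0, 0]],
  ],
)

```text
time: 6.1
tool_pos: [0.4443, 0.1011, 0.0293]
eef_rot: [[-0.107, 0.994, -0.001], [0.994, 0.107, -0.001], [-0.0, -0.001, -1.0]]
contact_force: [-1.1, 1.3, 0.3]
gripper_width: 0.0002
```

Run:
```python
from h import *
c=cams.get_image("side")
a=c["image"][175:310,290:400]; cv2.imwrite("pics/s2z.png",cv2.resize(a,None,fx=4.4,fy=4.4,interpolation=2))
print(telemetry.get_obs()["contact_force"])
```

```text
[-0.27823254  0.52868392 -1.29438738]
```

View pics/s2z.png

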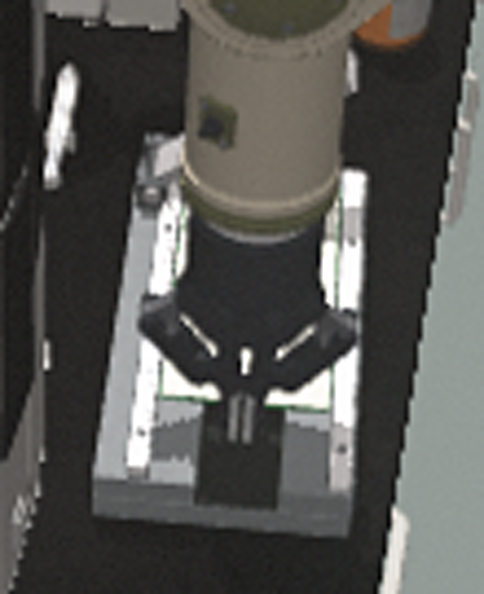

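Call:
servo_tool(
  commands=[
    [[0, -2, 0, 0, 0], [0, -3, 0, 0, 0], [0, -4, 0, 0, 0], [0, -4, 0, 0, 0], [0, -4, 0, 0, 0], [0, -4, 0, 0, 0], [0, -4, 0, 0, 0], [0, -4, 0, 0, 0]],
  ],
)

```text
time: 6.95
tool_pos: [0.4477, 0.0722, 0.0296]
eef_rot: [[-0.107, 0.994, -0.0], [0.994, 0.107, -0.0], [-0.0, -0.0, -1.0]]
contact_force: [-0.7, 1.0, -0.5]
gripper_width: -0.0
```

Call:
servo_tool(
  commands=[
    [[0, -4, 0, 0, 0], [0, -4, 0, 0, 0], [0, -4, 0, 0, 0], [0, -4, 0, 0, 0], [0, -4, 0, 0, 0], [0, -4, 0, 0, 0], [0, -4, 0, 0, 0], [0, -3, 0, 0, 0]],
  ],
)

```text
time: 7.75
tool_pos: [0.451, 0.0413, 0.0296]
eef_rot: [[-0.107, 0.994, -0.0], [0.994, 0.107, -0.0], [-0.0, -0.0, -1.0]]
contact_force: [-0.4, 1.0, -0.4]
gripper_width: -0.0
```

Call:
servo_tool(
  commands=[
    [[0, -2, 0, 0, 0], [0, -2, 0, 0, 0], [0, -1, 0, 0, 0], [0, -1, 0, 0, 0], [0, 0, 0, 0, 0]],
  ],
)

```text
time: 8.25
tool_pos: [0.4516, 0.0357, 0.0296]
eef_rot: [[-0.107, 0.994, -0.0], [0.994, 0.107, -0.0], [-0.0, -0.0, -1.0]]
contact_force: [-0.1, 0.7, -0.3]
gripper_width: -0.0
```

Call:
servo_tool(
  commands=[
    [[0, 10, 0, 0, 0], [0, 10, 0, -20, 0], [0, 5, 0, -50, 0], [0, 0, 0, -50, 0], [0, 0, 0, -50, 0], [0, 0, 0, -50, 0], [0, 0, 0, -30, 0], [0, 0, 0, 0, 0]],
  ],
)

```text
time: 9.05
tool_pos: [0.451, 0.0617, 0.284]
eef_rot: [[-0.107, 0.994, 0.008], [0.994, 0.107, 0.003], [0.002, 0.008, -1.0]]
contact_force: [-0.1, 0.9, -0.1]
gripper_width: -0.0002
```

Call:
servo_tool(
  commands=[
    [[0, 0, 0, 0, 0]],
  ],
)

```text
time: 9.15
tool_pos: [0.4491, 0.0613, 0.2796]
eef_rot: [[-0.107, 0.994, 0.001], [0.994, 0.107, 0.001], [0.0, 0.001, -1.0]]
contact_force: [-0.7, 0.2, -0.6]
gripper_width: 0.0
```

Run:
```python
from h import *
w,o=snap("w3")
g=cv2.cvtColor(w["image"],cv2.COLOR_BGR2GRAY).astype(int)
for r0 in (95,):
  for c in (285,355): print(c,list(zip(range(98,112),g[98:112,c].tolist())))
for c in (285,320,355): print(c,list(zip(range(200,265),g[200:265,c].tolist())))
```

```text
9.15 [0.44908197 0.06132884 0.27959886] [-42.20456474  -2.00327266  29.87629195 100.20965632   0.99019005
  81.4603242   -6.31811163] [-0.66366105  0.24812056 -0.55820865]
285 [(98, 36), (99, 37), (100, 33), (101, 35), (102, 36), (103, 37), (104, 34), (105, 38), (106, 47), (107, 90), (108, 100), (109, 101), (110, 101), (111, 102)]
355 [(98, 37), (99, 34), (100, 36), (101, 38), (102, 35), (103, 34), (104, 36), (105, 37), (106, 41), (107, 73), (108, 134), (109, 149), (110, 150), (111, 152)]
285 [(200, 157), (201, 157), (202, 157), (203, 159), (204, 157), (205, 158), (206, 157), (207, 158), (208, 159), (209, 158), (210, 157), (211, 159), (212, 158), (213, 159), (214, 158), (215, 159), (216, 159), (217, 159), (218, 158), (219, 158), (220, 158), (221, 159), (222, 158), (223, 157), (224, 156), (225, 156), (226, 158), (227, 157), (228, 157), (229, 158), (230, 160), (231, 158), (232, 137), (233, 110), (234, 118), (235, 169), (236, 227), (237, 230), (238, 230), (239, 230), (240, 231), (241, 230), (242, 231), (243, 231), (244, 231), (245, 230), (246, 231), (247, 231), (248, 230), (249, 231), (
[... 1014 characters left out ...]
61), (207, 160), (208, 159), (209, 160), (210, 160), (211, 161), (212, 162), (213, 163), (214, 163), (215, 164), (216, 164), (217, 164), (218, 165), (219, 166), (220, 166), (221, 165), (222, 166), (223, 164), (224, 164), (225, 164), (226, 164), (227, 164), (228, 165), (229, 164), (230, 164), (231, 165), (232, 161), (233, 148), (234, 134), (235, 166), (236, 227), (237, 231), (238, 231), (239, 231), (240, 230), (241, 231), (242, 232), (243, 231), (244, 231), (245, 231), (246, 231), (247, 231), (248, 231), (249, 231), (250, 231), (251, 231), (252, 230), (253, 231), (254, 231), (255, 231), (256, 231), (257, 231), (258, 231), (259, 231), (260, 231), (261, 230), (262, 231), (263, 231), (264, 231)]
```

View pics/w3.png

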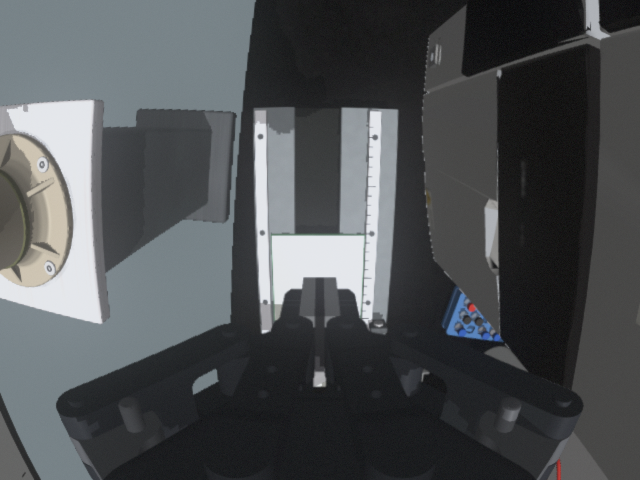

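Run:
```python
from h import *
by=np.array([-.1045,.9945])
for n,l,p in (("w1",103.5,(161.9,162.0,162.1)),("w3",107.0,(235,235,235.1))):
    w,o=load(n)
    L=wz(w,o,320,l,.04)[:2]@by; P=[wz(w,o,c,r,.044)[:2]@by for c,r in zip((285,320,355),p)]
    print(n,L,P,"board y of end",160-1000*(L-np.array(P)), "tcp",o["tool_pos"][:2]@by)
```

```text
w1 0.10925123409022151 [np.float64(0.049471130905347056), np.float64(0.04914330291280073), np.float64(0.04925120762156123)] board y of end [100.21989682  99.89206882  99.99997353] tcp 0.01065601238796293
w3 0.10897031472673507 [np.float64(-0.024147791641544833), np.float64(-0.024065131141979536), np.float64(-0.02409714680546002)] board y of end [26.88189363 26.96455413 26.93253847] tcp 0.014062468113144695
```

Call:
servo_tool(
  commands=[
    [[0, 0, 0, 40, 0], [0, 0, 0, 50, 0], [0, 0, 0, 50, 0], [0, 0, 0, 50, 0], [0, 0, 0, 40, 0], [0, 0, 0, 20, 0], [0, 0, 0, 0, 0], [0, 0, 0, 0, 0]],
  ],
)

```text
time: 10.0
tool_pos: [0.4473, 0.0602, 0.0276]
eef_rot: [[-0.107, 0.994, -0.004], [0.994, 0.107, -0.002], [-0.001, -0.004, -1.0]]
contact_force: [0.6, -1.2, 0.2]
gripper_width: 0.0
```

Call:
servo_tool(
  commands=[
    [[0, -5, 0, 0, 0], [0, -6, 0, 0, 0], [0, -5, 0, 0, 0], [0, -3, 0, 0, 0], [0, -2, 0, 0, 0], [0, 0, 0, 0, 0]],
  ],
)

```text
time: 10.6
tool_pos: [0.4513, 0.0394, 0.0294]
eef_rot: [[-0.106, 0.994, 0.0], [0.994, 0.106, 0.0], [0.0, 0.0, -1.0]]
contact_force: [-0.2, 0.2, -0.3]
gripper_width: -0.0003
```

Call:
servo_tool(
  commands=[
    [[0, -2, 0, 0, 0], [0, -2, 0, 0, 0], [0, -2, 0, 0, 0], [0, -2, 0, 0, 0], [0, -1, 0, 0, 0], [0, 0, 0, 0, 0], [0, 0, 0, 0, 0]],
  ],
)

```text
time: 11.3
tool_pos: [0.4522, 0.0307, 0.0293]
eef_rot: [[-0.107, 0.994, -0.0], [0.994, 0.107, -0.0], [-0.0, -0.0, -1.0]]
contact_force: [0.0, 0.7, -0.2]
gripper_width: 0.0002
```

Call:
servo_tool(
  commands=[
    [[0, -0.8, 0, 0, 0], [0, -0.7, 0, 0, 0], [0, 0, 0, 0, 0], [0, 0, 0, 0, 0]],
  ],
)

```text
time: 11.7
tool_pos: [0.4523, 0.0293, 0.0293]
eef_rot: [[-0.107, 0.994, -0.0], [0.994, 0.107, -0.0], [-0.0, -0.0, -1.0]]
contact_force: [-0.6, 1.0, 0.6]
gripper_width: -0.0
```

Call:
servo_tool(
  commands=[
    [[0, 10, 0, 0, 0], [0, 10, 0, -20, 0], [0, 0, 0, -50, 0], [0, 0, 0, -50, 0], [0, 0, 0, -50, 0], [0, 0, 0, -50, 0], [0, 0, 0, -30, 0], [0, 0, 0, 0, 0]],
  ],
)

```text
time: 12.5
tool_pos: [0.4522, 0.0501, 0.284]
eef_rot: [[-0.107, 0.994, 0.008], [0.994, 0.107, 0.003], [0.002, 0.008, -1.0]]
contact_force: [-0.1, -0.6, -0.3]
gripper_width: 0.0001
```

Call:
servo_tool(
  commands=[
    [[0, -40, 0, 0, 0], [0, -40, 0, 0, 0], [0, -40, 0, 0, 0], [0, -40, 0, 0, 0], [0, -40, 0, 0, 0], [0, -40, 0, 0, 0], [0, 0, 0, 0, 0], [0, 0, 0, 0, 0]],
  ],
)

```text
time: 13.3
tool_pos: [0.4754, -0.1898, 0.2784]
eef_rot: [[-0.104, 0.995, -0.002], [0.995, 0.104, -0.0], [-0.0, -0.002, -1.0]]
contact_force: [-0.3, 0.9, -0.2]
gripper_width: 0.0
```

Run:
```python
from h import *
w,o=snap("w4"); print(o["eef_rot"])
```

```text
13.3 [ 0.4754191  -0.18981854  0.27836469] [-24.73754443   8.02728144  48.36987135  93.0007688   -5.99217306
  81.77953758  30.21387852] [-0.31694197  0.88805606 -0.21903625]
[[-1.04404674e-01  9.94533226e-01 -1.82365179e-03]
 [ 9.94534882e-01  1.04404169e-01 -3.70304060e-04]
 [-1.77882841e-04 -1.85234679e-03 -9.99998269e-01]]
```

View pics/w4.png

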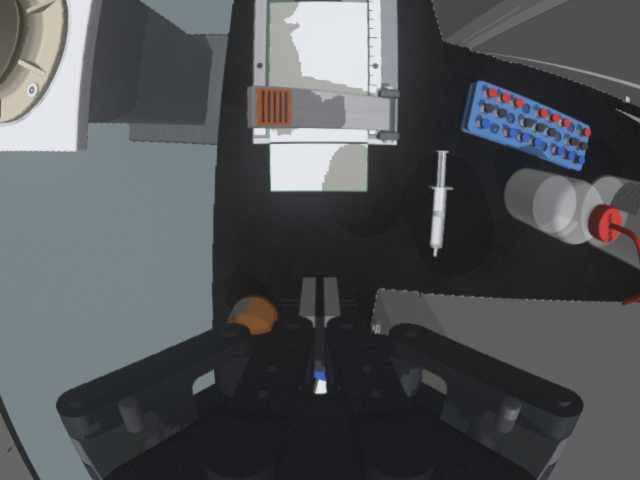

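Run:
```python
from h import *
w,o=load("w4")
a=w["image"][75:200,235:410]; cv2.imwrite("pics/w4z.png",cv2.resize(a,None,fx=4.5,fy=4.5,interpolation=2))
g=cv2.cvtColor(w["image"],cv2.COLOR_BGR2GRAY).astype(int)
for c in (259,264,275,285,300,320,340,360,373): print(c,list(zip(range(132,150),g[132:150,c].tolist())))
for c in (285,320,355): print(c,list(zip(range(186,196),g[186:196,c].tolist())))
```

```text
259 [(132, 230), (133, 228), (134, 214), (135, 169), (136, 151), (137, 144), (138, 193), (139, 209), (140, 209), (141, 208), (142, 207), (143, 159), (144, 78), (145, 54), (146, 56), (147, 54), (148, 54), (149, 53)]
264 [(132, 227), (133, 225), (134, 206), (135, 162), (136, 151), (137, 143), (138, 199), (139, 208), (140, 207), (141, 209), (142, 206), (143, 147), (144, 75), (145, 56), (146, 57), (147, 58), (148, 56), (149, 58)]
275 [(132, 229), (133, 230), (134, 231), (135, 230), (136, 230), (137, 229), (138, 230), (139, 230), (140, 229), (141, 214), (142, 120), (143, 118), (144, 217), (145, 229), (146, 229), (147, 230), (148, 230), (149, 230)]
285 [(132, 167), (133, 172), (134, 205), (135, 228), (136, 230), (137, 231), (138, 230), (139, 230), (140, 226), (141, 206), (142, 111), (143, 130), (144, 224), (145, 231), (146, 230), (147, 231), (148, 230), (149, 230)]
300 [(132, 231), (133, 231), (134, 231), (135, 230), (136, 231), (137, 231), (138, 230), (139, 230), (140, 226), (141, 191), (142, 115), (143, 158), (144, 226), (145, 230), (146, 230), (147, 230), (148, 230), (149, 231)]
320 [(1
[... 533 characters left out ...]
), (140, 228), (141, 212), (142, 113), (143, 110), (144, 178), (145, 173), (146, 167), (147, 168), (148, 167), (149, 167)]
373 [(132, 230), (133, 223), (134, 149), (135, 143), (136, 156), (137, 160), (138, 168), (139, 202), (140, 211), (141, 218), (142, 218), (143, 187), (144, 120), (145, 64), (146, 51), (147, 54), (148, 51), (149, 51)]
285 [(186, 231), (187, 230), (188, 230), (189, 228), (190, 188), (191, 120), (192, 65), (193, 55), (194, 54), (195, 52)]
320 [(186, 231), (187, 230), (188, 230), (189, 227), (190, 181), (191, 111), (192, 63), (193, 56), (194, 55), (195, 54)]
355 [(186, 163), (187, 164), (188, 163), (189, 162), (190, 142), (191, 99), (192, 55), (193, 48), (194, 47), (195, 45)]
```

View pics/w4z.png

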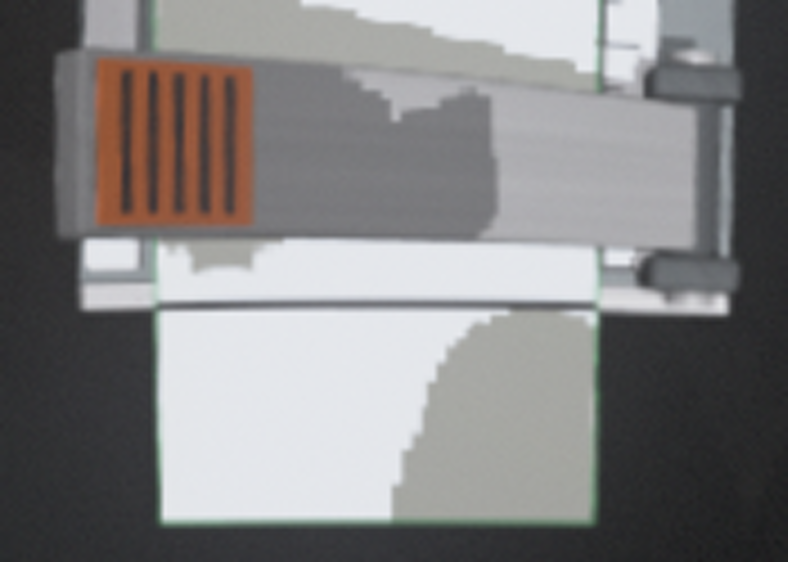

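Run:
```python
from h import *
w,o=load("w4"); by=np.array([-.1045,.9945]); bx=np.array([.9945,.1045])
f=lambda u,v,h:wz(w,o,u,v,h)[:2]
e1=f(261,143.4,.04)@by;e2=f(373,143.7,.04)@by
print("edge",e1,e2)
for u,v in ((275,142.5),(320,142.1),(360,142.5)): print("score",f(u,v,.044)@by)
print("end",f(320,190.7,.044)@by)
# pad/bar: center pad uv ~ (235+175/4.5,75+145/4.5)
u,v=235+175/4.5,75+145/4.5
z=w["range_z"][int(v),int(u)]; print(u,v,"range",z)
for h in (.10,.12,.14,.16): q=f(u,v,h); print(h,q,q@bx-.453,q@by)
```

```text
edge -0.18034208615454037 -0.1808464085015747
score -0.17967675502565414
score -0.17973992937554778
score -0.1798043566092808
end -0.22942112330191064
273.8888888888889 107.22222222222223 range 0.266022
0.1 [ 0.42861675 -0.10377938] -0.03758558975658105 -0.14799904753161844
0.12 [ 0.43122361 -0.1050649 ] -0.03512740052408686 -0.14954991514214216
0.14 [ 0.43383048 -0.10635043] -0.032669211291592615 -0.15110078275266586
0.16 [ 0.43643734 -0.10763595] -0.030211022059098425 -0.1526516503631896
```

Call:
servo_tool(
  commands=[
    [[0, 30, -11, 0, 0], [0, 30, -11, 0, 0], [0, 28, -10, 0, 0], [0, 0, 0, 40, 0], [0, 0, 0, 40, 0], [0, 0, 0, 30, 0], [0, 0, 0, 0, 0], [0, 0, 0, 0, 0]],
  ],
)

```text
time: 14.15
tool_pos: [0.4347, -0.1043, 0.1699]
eef_rot: [[-0.109, 0.994, -0.001], [0.994, 0.109, -0.0], [-0.0, -0.001, -1.0]]
contact_force: [0.3, -0.4, 0.8]
gripper_width: -0.0003
```

Call:
servo_tool(
  commands=[
    [[0, 0, 0, 8, 0], [0, 0, 0, 8, 0], [0, 0, 0, 8, 0], [0, 0, 0, 8, 0]],
  ],
)

```text
time: 14.55
tool_pos: [0.4348, -0.1053, 0.1369]
eef_rot: [[-0.107, 0.994, 0.0], [0.994, 0.107, 0.0], [0.0, 0.0, -1.0]]
contact_force: [-0.1, 0.7, 2.2]
gripper_width: -0.0
```

Contact is starting (2.2 N up). I'll press on.

Call:
servo_tool(
  commands=[
    [[0, 0, 0, 8, 0], [0, 0, 0, 8, 0], [0, 0, 0, 8, 0], [0, 0, 0, 8, 0], [0, 0, 0, 8, 0], [0, 0, 0, 8, 0]],
  ],
)

```text
time: 15.15
tool_pos: [0.4345, -0.1054, 0.0886]
eef_rot: [[-0.107, 0.994, -0.0], [0.994, 0.107, -0.0], [-0.0, -0.0, -1.0]]
contact_force: [0.2, 0.1, 1.6]
gripper_width: 0.0003
```

Call:
servo_tool(
  commands=[
    [[0, 0, 0, 6, 0], [0, 0, 0, 6, 0], [0, 0, 0, 4, 0], [0, 0, 0, 3, 0], [0, 0, 0, 2, 0], [0, 0, 0, 1, 0]],
  ],
)

```text
time: 15.75
tool_pos: [0.4346, -0.1053, 0.0673]
eef_rot: [[-0.107, 0.994, -0.0], [0.994, 0.107, -0.0], [-0.0, -0.0, -1.0]]
contact_force: [-0.3, -0.0, 0.9]
gripper_width: -0.0001
```

Call:
servo_tool(
  commands=[
    [[0, 0, 0, 2, 0], [0, 0, 0, 2, 0], [0, 0, 0, 2, 0], [0, 0, 0, 1, 0], [0, 0, 0, 0, 0]],
  ],
)

```text
time: 16.25
tool_pos: [0.4346, -0.1053, 0.0602]
eef_rot: [[-0.107, 0.994, -0.0], [0.994, 0.107, -0.0], [-0.0, -0.0, -1.0]]
contact_force: [0.9, -1.0, 0.7]
gripper_width: -0.0
```

Call:
servo_tool(
  commands=[
    [[0, 0, 0, 1, 0], [0, 0, 0, 1, 0], [0, 0, 0, 0, 0]],
  ],
)

```text
time: 16.55
tool_pos: [0.4347, -0.1054, 0.0591]
eef_rot: [[-0.107, 0.994, 0.0], [0.994, 0.107, 0.001], [0.001, 0.0, -1.0]]
contact_force: [-5.9, 1.9, 13.4]
gripper_width: -0.0001
```

Call:
servo_tool(
  commands=[
    [[0, 0, 0, 0.5, 0], [0, 0, 0, 0, 0], [0, 0, 0, 0, 0]],
  ],
)

```text
time: 16.85
tool_pos: [0.4348, -0.1053, 0.059]
eef_rot: [[-0.107, 0.994, 0.0], [0.994, 0.107, 0.001], [0.001, 0.0, -1.0]]
contact_force: [-8.6, 2.1, 22.2]
gripper_width: 0.0003
```

Call:
servo_tool(
  commands=[
    [[0, 0, 0, -3, 0], [0, 0, 0, -10, 0], [0, 0, 0, -40, 0], [0, 0, 0, -50, 0], [0, 0, 0, -50, 0], [0, -30, 10, -50, 0], [0, -30, 10, -20, 0], [0, -28, 10, 0, 0]],
  ],
)

```text
time: 17.65
tool_pos: [0.4739, -0.1865, 0.2774]
eef_rot: [[-0.108, 0.994, 0.007], [0.994, 0.108, -0.0], [-0.001, 0.007, -1.0]]
contact_force: [0.1, 0.1, -0.0]
gripper_width: -0.0
```

Call:
servo_tool(
  commands=[
    [[0, 0, 0, 0, 0], [0, 0, 0, 0, 0]],
  ],
)

```text
time: 17.85
tool_pos: [0.4715, -0.1857, 0.2731]
eef_rot: [[-0.105, 0.994, -0.001], [0.994, 0.105, -0.001], [-0.001, -0.001, -1.0]]
contact_force: [0.4, -0.0, -0.2]
gripper_width: -0.0001
```

Run:
```python
from h import *
w,o=snap("w5")
a=w["image"][75:215,235:410]; cv2.imwrite("pics/w5z.png",cv2.resize(a,None,fx=4.2,fy=4.2,interpolation=2))
g=cv2.cvtColor(w["image"],cv2.COLOR_BGR2GRAY).astype(int)
for c in (261,285,320,355,373): print(c,list(zip(range(130,160),g[130:160,c].tolist())))
c=cams.get_image("side"); cv2.imwrite("pics/s5z.png",cv2.resize(c["image"][130:310,290:400],None,fx=3.3,fy=3.3,interpolation=2))
```

```text
17.85 [ 0.47150019 -0.18572118  0.27314093] [-27.96797468   7.46920129  51.18867723  94.38288857  -5.8232926
  80.99512305  29.92285467] [ 0.39353959 -0.045213   -0.19104052]
261 [(130, 155), (131, 169), (132, 182), (133, 178), (134, 199), (135, 225), (136, 230), (137, 230), (138, 226), (139, 176), (140, 148), (141, 155), (142, 190), (143, 208), (144, 208), (145, 209), (146, 211), (147, 180), (148, 101), (149, 62), (150, 57), (151, 55), (152, 58), (153, 55), (154, 55), (155, 57), (156, 57), (157, 59), (158, 56), (159, 56)]
285 [(130, 141), (131, 139), (132, 132), (133, 126), (134, 144), (135, 169), (136, 200), (137, 228), (138, 231), (139, 231), (140, 231), (141, 231), (142, 231), (143, 230), (144, 230), (145, 227), (146, 152), (147, 105), (148, 155), (149, 219), (150, 229), (151, 230), (152, 230), (153, 230), (154, 230), (155, 231), (156, 230), (157, 230), (158, 231), (159, 230)]
320 [(130, 214), (131, 214), (132, 206), (133, 178), (134, 215), (135, 230), (136, 231), (137, 231), (138, 231), (139, 231), (140, 231), (141, 231), (142, 231), (143, 231), (144, 230), (145, 219), (146, 137
[... 177 characters left out ...]
131, 216), (132, 213), (133, 194), (134, 202), (135, 229), (136, 231), (137, 231), (138, 231), (139, 231), (140, 231), (141, 231), (142, 231), (143, 231), (144, 231), (145, 227), (146, 157), (147, 107), (148, 116), (149, 155), (150, 167), (151, 169), (152, 168), (153, 168), (154, 169), (155, 168), (156, 168), (157, 168), (158, 168), (159, 169)]
373 [(130, 215), (131, 215), (132, 216), (133, 211), (134, 191), (135, 218), (136, 220), (137, 190), (138, 157), (139, 160), (140, 160), (141, 160), (142, 148), (143, 190), (144, 211), (145, 215), (146, 219), (147, 218), (148, 178), (149, 88), (150, 63), (151, 62), (152, 63), (153, 63), (154, 61), (155, 60), (156, 62), (157, 62), (158, 59), (159, 59)]
```

View pics/w5z.png

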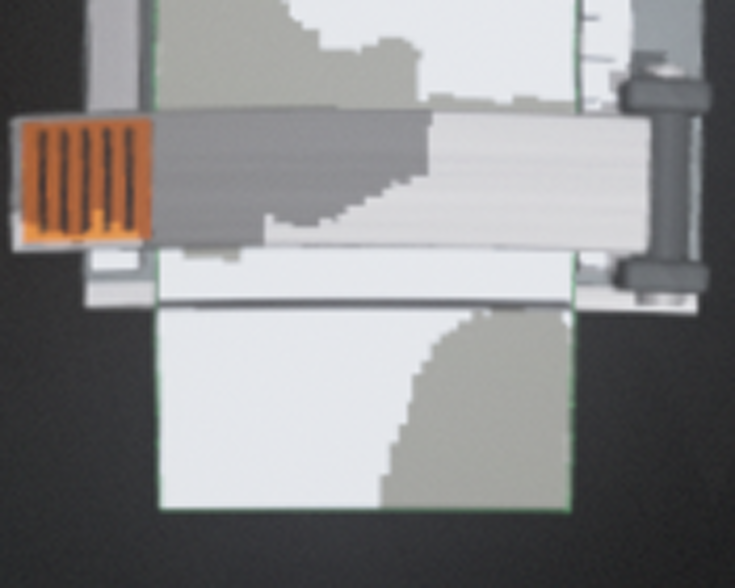

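View pics/s5z.png

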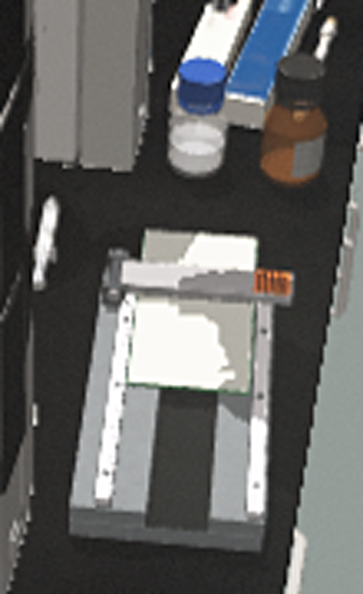

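Run:
```python
from h import *
w,o=load("w5"); by=np.array([-.1045,.9945]); bx=np.array([.9945,.1045])
f=lambda u,v,h:wz(w,o,u,v,h)[:2]
print("edge",f(261,147.5,.04)@by,f(373,148.4,.04)@by)
for u,v in ((285,147),(320,146.8),(355,147.3)): print("score",f(u,v,.044)@by)
for u in (257,270,300,340,380):
    a,d=wpix2ray(w,o,u,118); ax=o["eef_rot"]@w["hand_eye"][:3,2]; r=np.median(w["range_z"][115:121,u-1:u+2]); p=a+d*r/(d@ax); print(u,np.round(p,4),"bx",p[:2]@bx-.453)
```

```text
edge -0.18008620320093352 -0.18112990495279235
score -0.17992926054204691
score -0.1799803940417878
score -0.18022061855035726
257 [ 0.4051 -0.1091  0.0599] bx -0.061503120421182944
270 [ 0.4176 -0.1082  0.0599] bx -0.04898678772311871
300 [ 0.446  -0.1057  0.0582] bx -0.020549217756918925
340 [ 0.4836 -0.1018  0.0592] bx 0.01729865388591617
380 [ 0.5217 -0.0969  0.0583] bx 0.05566649877604263
```

Run:
```python
from station import manip
print(manip.close_job())
```

```text
the job is handed in; nothing more can be done
None
```

I pushed the plate about 79 mm along its channel with the closed fingertips in the slot. Force readings during the push stayed around 1 N. With the bar still raised, a wrist picture put the score line about 0.8 mm inside the breaking edge. I then pressed the bar down until the fingertips stopped at 59 mm, its height when down, with 22 N on the tool. After that I moved clear and handed in the job at about 18 s.

My last checks:
- **Score line:** it lies 0.2 to 0.9 mm inside the edge, so the strip beyond it overhangs. It is square to the edge within measurement error.
- **Bar:** its top reads 58 to 60 mm along its length. That is a slope of about 0.01 rad, within sensor noise, against the 0.025 rad limit.
- **Surroundings:** the tool is about 0.2 m above the board and touches nothing. I never went near the bottles, beaker or rack and they looked in place in the pictures, but I did not measure them again.

No check failed or disagreed. The job reported no verdict.

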